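# Face up the paint-pot display

## Robot

A 6-joint arm with a two-finger parallel gripper is mounted at the origin on the work surface. World frame = base frame: x ahead of the robot, y to its left, z up, the work surface at z = 0. Lengths are in m, angles in degrees, forces in N, time in s.
With the tool pointing down it reaches from about 0.3 to 0.775 m from the base axis. Payload 14.6 kg.
Tool frame: the origin (TCP) lies midway between the tips of the shut fingers; the grasp point (between the pads) lies 19 mm behind it (bot.pinch_z is the distance from the TCP to the grasp point, in m); z points along the fingers, y is the line along which they close (so a half turn about z gives the same grasp; the last joint's range is limited). The gripper opens to 94 mm and grips with 3 to 60 N. Pads are 16 mm wide; open, the fingers measure 119 mm over their backs; the gripper's body (75 mm by 177 mm) begins 78 mm behind the grasp point.
Start: joints at [-68.159, 17.183, 87.147, -0, 75.671, -3.816], TCP at [0.238, -0.496, 0.205] pointing down, gripper open.
Joint ranges: [-173.82, 173.82], [-45.26, 126.66], [13.44, 144.39], [-59.66, 239.66], [0, 175.72], [-146.38, 146.38]. Speed limits (degrees/s): [127.2, 127.2, 147.25, 180, 180, 180].

## Interface

Orientations are given as [roll, pitch, yaw] about the fixed x, y, z axes, in that order (R = Rz(yaw) Ry(pitch) Rx(roll)).
In Python, from station import bot, grab_frame, spot_in, masks_of gives the robot as it stands.
- The arm moves only by the tool play_rows, never from a script. Its arguments are lists of equal length, an entry for each row: "xyz": the shift along the tool's x, y, z in m, a list of three; "twist": the turn about the tool's z in rad; "jaw": the opening, from 0 (shut) to 1 (fully open). A call has exactly 5 rows; each row shifts and turns the commanded pose from where the row before left it, along the tool's axes as they then stand; what a row does not reach is not made up. A row lasts 1/12 s, in which the tool goes at most 41.7 mm and 7.16 degrees, less where a joint would pass 70% of its speed; a pose out of reach is approached as far as the arm can. A call is refused whole if a number of a shift passes 0.0417 or a number of a turn 0.125, either way. A call with a gripper value outside its range is refused whole. The fingers move at their own pace and stop on an object; "force" is the grip in N (left out, the last holds). Time passes only in rows, so rows that do not move let the fingers close, or fill a call up. It gives the time, the measured TCP pose, the force, the opening and the grip force at its end, in the units of the state.
- bot.get_state(): the state, without advancing time (a new reading comes with each control period).
- grab_frame(name): name is "scene" or "top"; returns a dict with "img" (480x640x3 uint8, blue, green, red), "K" (3x3 intrinsics, pixels), "D" ([k1, k2, p1, p2, k3] as OpenCV has them; the pictures are not rectified), "xyz" and "attitude" of the camera in the world. Camera axes: x right, y up, looking along -z (the intrinsics and any distortion apply to the point x, -y, -z); pixel columns grow to the right and rows downward; lengths in m; the calibration is good to about 2 mm. A picture is of the moment at which its call begins. There is no depth.
- bot.hand_in(): hands the job in; it is judged then, once.
Trained networks look in a picture, given as the dict that the camera call returned (one of the last four; its "shot" number tells which), for a name from the list of things; names that differ only in an ending like _2 or _b are one class to them, and where a whole thing is asked for, a point or a joint stands for the part that bears it (a point fixed in the world has none). Each returns a list of dicts, best first, with "confidence" (0 to 1); they miss things now and then, are a little off and sometimes report something else, mostly with a low value. They report only what shows in the picture. A call takes as long as a camera call. They do not tell look-alikes from the thing itself.
- spot_in(thing, picture): "pixel" ([column, row] in pixels, amid what is visible of it).
- masks_of(thing, picture): "region" (480x640 bool, what is visible of it) and "pixel" ([column, row] in pixels, amid what is visible of it).
The state is a dict: "time": time; "q": joint angles; "dq": joint speeds; "joint_torque": joint torques, N m; "tcp_pos": TCP position; "ee_rot": TCP orientation; "wrist_force": force on the tool from outside, world axes, zero at the start; "torque": the same for the moment, N m; "gripper_width": finger opening in m; "finger_force": force on a finger pad.
Only numpy, scipy, OpenCV 4.12 (cv2) and the standard library are available. Lean on these libraries where they do the work, as an engineer would, in place of code of your own. Each camera call takes 0.05 s, during which the arm holds its last target. There are 200 camera calls.

## Task

Face up the paint-pot display: in two of its three lanes pots have been sold, and the row stands back from the upturned front stop. With the closed fingertips behind the last pot of each of these two rows, touching that pot only, push the row along its lane as one train until its first pot rests against the stop and all its pots touch. Nothing is gripped, lifted or tipped; leave the row that is already home and everything else alone.

Things in the scene. Friction and masses are not known exactly. Their poses are not given: they have to be found in the camera images.
- board: Plywood base board of the display, fixed, 296 x 216 mm, 10 mm thick (side cheeks 22 mm high); it carries the three lanes, parallel and 64 mm apart; which lane lies left, middle or right varies. Origin: centre of its underside; x points to the front stops.
- lane_a: Aluminium channel, open at the rear, with the row of four pots; fixed. Origin: centre of its underside; x points along it to its front stop, z up. 274 mm long (x -137 to 137), 51 wide, 47 clear between the 2 mm side walls (tops at z 14 mm); floor's top at z 3 mm; stop: plate across the +x end, inner face at x = 134 mm, top at z 36 mm.
- lane_b: Aluminium channel, open at the rear, with the row of three pots; fixed. Origin: centre of its underside; x points along it to its front stop, z up. 274 mm long (x -137 to 137), 51 wide, 47 clear between the 2 mm side walls (tops at z 14 mm); floor's top at z 3 mm; stop: plate across the +x end, inner face at x = 134 mm, top at z 36 mm.
- lane_c: Aluminium channel, open at the rear, with the row of two pots, already home; fixed. Origin: centre of its underside; x points along it to its front stop, z up. 274 mm long (x -137 to 137), 51 wide, 47 clear between the 2 mm side walls (tops at z 14 mm); floor's top at z 3 mm; stop: plate across the +x end, inner face at x = 134 mm, top at z 36 mm.
- pot_a1: Upright round paint pot, white with a black lid, 44 mm diameter up to 30 mm height, lid 41 mm diameter up to 40 mm height, about 60 g, slides freely. Origin: centre of its underside, z up. In the row of four pots: the first, nearest the stop. At the start the pots of this row touch one another and the row stands back from its stop by 35 to 70 mm.
- pot_a2: Upright round paint pot, white with a black lid, 44 mm diameter up to 30 mm height, lid 41 mm diameter up to 40 mm height, about 60 g, slides freely. Origin: centre of its underside, z up. In the row of four pots: number 2 counted from the stop. At the start the pots of this row touch one another and the row stands back from its stop by 35 to 70 mm.
- pot_a3: Upright round paint pot, white with a black lid, 44 mm diameter up to 30 mm height, lid 41 mm diameter up to 40 mm height, about 60 g, slides freely. Origin: centre of its underside, z up. In the row of four pots: number 3 counted from the stop. At the start the pots of this row touch one another and the row stands back from its stop by 35 to 70 mm.
- pot_a4: Upright round paint pot, white with a black lid, 44 mm diameter up to 30 mm height, lid 41 mm diameter up to 40 mm height, about 60 g, slides freely. Origin: centre of its underside, z up. In the row of four pots: the last, rearmost one. At the start the pots of this row touch one another and the row stands back from its stop by 35 to 70 mm.
- pot_b1: Upright round paint pot, white with a black lid, 44 mm diameter up to 30 mm height, lid 41 mm diameter up to 40 mm height, about 60 g, slides freely. Origin: centre of its underside, z up. In the row of three pots: the first, nearest the stop. At the start the pots of this row touch one another and the row stands back from its stop by 40 to 100 mm.
- pot_b2: Upright round paint pot, white with a black lid, 44 mm diameter up to 30 mm height, lid 41 mm diameter up to 40 mm height, about 60 g, slides freely. Origin: centre of its underside, z up. In the row of three pots: number 2 counted from the stop. At the start the pots of this row touch one another and the row stands back from its stop by 40 to 100 mm.
- pot_b3: Upright round paint pot, white with a black lid, 44 mm diameter up to 30 mm height, lid 41 mm diameter up to 40 mm height, about 60 g, slides freely. Origin: centre of its underside, z up. In the row of three pots: the last, rearmost one. At the start the pots of this row touch one another and the row stands back from its stop by 40 to 100 mm.
- pot_c1: Upright round paint pot, white with a black lid, 44 mm diameter up to 30 mm height, lid 41 mm diameter up to 40 mm height, about 60 g, slides freely. Origin: centre of its underside, z up. In the row of two pots: the first, nearest the stop. This row is already home: leave it alone.
- pot_c2: Upright round paint pot, white with a black lid, 44 mm diameter up to 30 mm height, lid 41 mm diameter up to 40 mm height, about 60 g, slides freely. Origin: centre of its underside, z up. In the row of two pots: the last, rearmost one. This row is already home: leave it alone.
- mug: Bystander: dark brown mug, 84 mm diameter, 95 mm high, a handle on one side. Origin: centre of its underside.
- cone: Bystander: tan thread cone, 68 mm diameter at the foot, 140 mm high. Origin: centre of its underside.
- vial: Bystander: clear needle vial standing on its black cap beside the display, 32 mm diameter, 70 mm high. Origin: centre of its underside.
- spool: Bystander: small wooden spool standing beside the display, 34 mm diameter, 47 mm high. Origin: centre of its underside.
- pliers: Bystander: pliers with blue handles lying flat beside the display, 160 mm long, 12 mm high. Origin: under the pivot; x points to the tip of the jaws.
Things that resemble listed ones, but are neither listed nor needed, are in the scene too. Leave any pink or yellow look-alike of the pot_a3 alone.

How it is judged (in metres and radians):
At the end, for the whole second after the job is handed in: In every lane the first pot stands within 4 mm of the front stop and each following pot within 4 mm of the one before it; all pots stand upright on the floors of their lanes, at rest (x of pot_a1 in the frame of lane_a above 0.108 m and distance between pot_a1 and pot_a2 below 0.048 m and distance between pot_a2 and pot_a3 below 0.048 m and distance between pot_a3 and pot_a4 below 0.048 m and z of each of pot_a1, pot_a2, pot_a3, pot_a4 in the frame of lane_a below 0.006 m and angle between each of pot_a1, pot_a2, pot_a3, pot_a4, pot_b1, pot_b2, pot_b3, pot_c1, pot_c2's own z axis and vertical below 0.08 rad and linear speed of each of pot_a1, pot_a2, pot_a3, pot_a4, pot_b1, pot_b2, pot_b3, pot_c1, pot_c2 below 0.01 m/s and x of pot_b1 in the frame of lane_b above 0.108 m and distance between pot_b1 and pot_b2 below 0.048 m and distance between pot_b2 and pot_b3 below 0.048 m and z of each of pot_b1, pot_b2, pot_b3 in the frame of lane_b below 0.006 m and x of pot_c1 in the frame of lane_c above 0.108 m and distance between pot_c1 and pot_c2 below 0.048 m and z of each of pot_c1, pot_c2 in the frame of lane_c below 0.006 m); the robot touches nothing.
It fails at once if a pot is lifted off the floor of its lane by more than 8 mm (or climbs its stop), or is tipped by more than about 17 degrees (height (world z) of any of pot_a1, pot_a2, pot_a3, pot_a4, pot_b1, pot_b2, pot_b3, pot_c1, pot_c2 above 0.021 m or angle between any of pot_a1, pot_a2, pot_a3, pot_a4, pot_b1, pot_b2, pot_b3, pot_c1, pot_c2's own z axis and vertical above 0.3 rad).
It fails at once if the fingers touch any pot of the two rows other than the last (rearmost) one of each row (contact force between the fingers and pot_a1 above 0.5 N or contact force between the fingers and pot_a2 above 0.5 N or contact force between the fingers and pot_a3 above 0.5 N or contact force between the fingers and pot_b1 above 0.5 N or contact force between the fingers and pot_b2 above 0.5 N).
It fails at once if the row that is already home is touched with the fingers or shifted by more than 5 mm (contact force between the fingers and pot_c1 above 0.5 N or contact force between the fingers and pot_c2 above 0.5 N or distance of any of pot_c1, pot_c2 from where it was at the start of the episode above 0.005 m).
It fails at once if the last pot of a row is taken between the fingers (the grasp point comes over it, within 12 mm of its axis and lower than 70 mm above the table) ((horizontal distance between the grasp point and pot_a4 below 0.012 m and height (world z) of the grasp point below 0.07 m) or (horizontal distance between the grasp point and pot_b3 below 0.012 m and height (world z) of the grasp point below 0.07 m)).
It fails at once if the mug, thread cone, needle vial, spool or pliers are shifted by more than 10 mm (distance of any of mug, cone, vial, spool, pliers from where it was at the start of the episode above 0.01 m).
It also fails if it takes over 51 s, if anything falls off the work surface, if the arm or the gripper's body presses on something with over 40 N, if the wrist force passes 120 N, or if a joint passes its speed limit or range.

## Working session

There is one attempt and no reset: what is moved stays moved. The work goes in short steps, Python scripts to look and compute and a tool call to move; the robot and the scene stay as the last step left them, time stands still between calls to the robot, and variables do not carry over. Pictures are saved under pics/ and viewed, at most 10 in all, crops included, and the job is handed in when it is done.

Besides the shell and the picture viewer there is one more tool, called by a JSON object that holds its "fn" and its "kwargs". play_rows: Moves the arm, as the interface text tells. Its arguments: {"type":"object","properties":{"xyz":{"type":"array","items":{"type":"array","items":{"type":"number"}}},"twist":{"type":"array","items":{"type":"number"}},"jaw":{"type":"array","items":{"type":"number"}},"force":{"type":"number"}},"required":["xyz","twist","jaw"]}

```bash
mkdir -p pics; cat > h.py <<'E'
import numpy as np,cv2
from scipy.spatial.transform import Rotation as R
from station import bot,grab_frame,spot_in,masks_of
def rot(f):
    a=np.array(f["attitude"],float)
    return a if a.shape==(3,3) else R.from_euler('xyz',a,degrees=True).as_matrix()
def ray(f,px,z):
    p=cv2.undistortPoints(np.array([[px]],float),np.array(f["K"],float),np.array(f["D"],float))[0,0]
    d=rot(f)@np.array([p[0],-p[1],-1]);o=np.array(f["xyz"],float)
    return o+d*(z-o[2])/d[2]
def proj(f,P):
    q=(np.atleast_2d(P)-np.array(f["xyz"]))@rot(f); q=q*[1,-1,-1]
    return cv2.projectPoints(q,np.zeros(3),np.zeros(3),np.array(f["K"],float),np.array(f["D"],float))[0][:,0]
E
python3 - <<'E'
from h import *
for n in("top","scene"):
    f=grab_frame(n);cv2.imwrite(f"pics/{n}0.png",f["img"]);print(n,f["xyz"],f["attitude"],f["K"])
    for t in("pot_a1","board","lane_a","mug","cone","vial","spool","pliers"):
        for r in spot_in(t,f):print(t,np.round(r["pixel"]),round(r["confidence"],2),np.round(ray(f,r["pixel"],.053 if t[0]=='p' and t[1]=='o' else .02),3))
print(bot.get_state())
E
```

```text
top [ 4.13229034e-01 -7.12831269e-04  1.03611076e+00] [ 11.0602133   -0.62318911 -88.96647759] [[461.2284361    0.         321.68807279]
 [  0.         461.2284361  239.74073446]
 [  0.           0.           1.        ]]
pot_a1 [299. 240.] 0.91 [0.603 0.04  0.053]
pot_a1 [182. 240.] 0.89 [0.599 0.294 0.053]
pot_a1 [313. 229.] 0.84 [0.628 0.011 0.053]
pot_a1 [335. 180.] 0.84 [ 0.741 -0.034  0.053]
pot_a1 [260. 247.] 0.8 [0.587 0.125 0.053]
pot_a1 [277. 243.] 0.8 [0.596 0.088 0.053]
pot_a1 [240. 177.] 0.71 [0.744 0.177 0.053]
board [297. 281.] 0.78 [0.519 0.045 0.02 ]
board [516. 302.] 0.5 [ 0.481 -0.436  0.02 ]
lane_a [270. 252.] 0.92 [0.581 0.108 0.02 ]
lane_a [318. 293.] 0.72 [ 0.492 -0.002  0.02 ]
lane_a [317. 263.] 0.65 [0.559 0.001 0.02 ]
mug [111. 260.] 0.79 [0.556 0.455 0.02 ]
mug [517. 302.] 0.5 [ 0.481 -0.439  0.02 ]
cone [515. 301.] 0.68 [ 0.485 -0.434  0.02 ]
vial [247. 214.] 0.68 [0.668 0.162 0.02 ]
spool [114. 262.] 0.63 [0.553 0.448 0.02 ]
spool [304. 194.] 0.62 [0.717 0.035 0.02 ]
pliers [312. 346.] 0.76 [0.38  0.009 0.02 ]
pliers [302. 268.] 0.44 [0.547 0.034 0.02 ]
s
[... 938 characters left out ...]
 [ 0.456 -0.462  0.02 ]
{'time': 0.9, 'q': array([-6.81591835e+01,  1.71822389e+01,  8.71457990e+01,  1.91931026e-03,
        7.56692583e+01, -3.81817350e+00]), 'dq': array([-0.04006997,  0.07248579, -0.0528666 , -0.02472527,  0.01556094,
        0.07312121]), 'joint_torque': array([-1.43756744e-03, -5.31662321e+01, -3.52914906e+01,  7.08511868e-02,
        2.13335204e-02, -5.03732292e-05]), 'tcp_pos': array([ 0.23814517, -0.49577448,  0.20546091]), 'ee_rot': array([ 1.79997178e+02, -1.67543210e-03,  2.56585150e+01]), 'wrist_force': array([-0.24712765, -0.08953934, -0.344225  ]), 'torque': array([0.00793446, 0.0125247 , 0.01889817]), 'finger_force': 0.0, 'gripper_width': 0.09393331208884126}
```

View pics/top0.png

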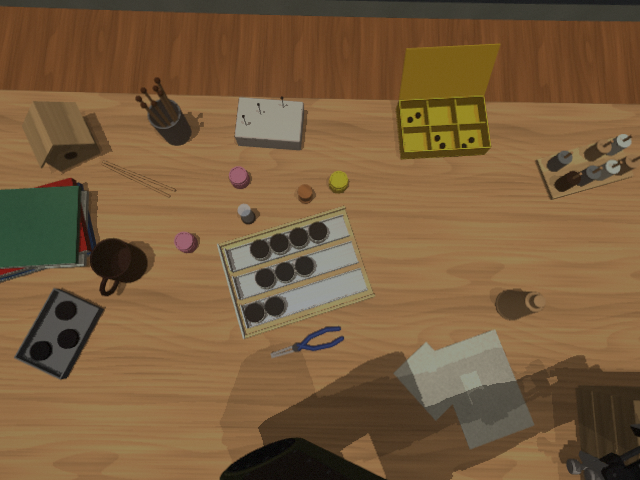

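View pics/scene0.png

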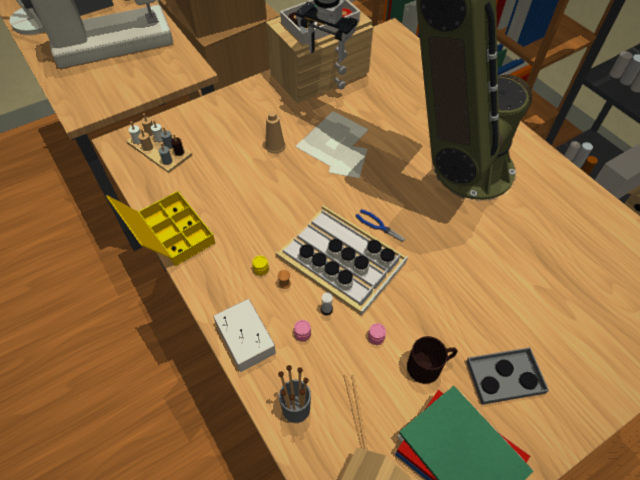

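The top view shows the display at (295,272), with its stops on the left (+y). There are four pots at (260,249) to (318,231), three at (265,278) to (305,266), and two already home at (255,312) and (275,306). The pink look-alikes at (239,177) and (185,242) and the yellow one at (339,181) stand outside the lanes. The black-lidded ones in the lanes fit the description. Next I'll measure the lids and lane lines.

```bash
python3 - <<'E'
from h import *
f=grab_frame("top");im=f["img"]
x0,y0,s=205,200,4.5
c=cv2.resize(im[y0:y0+130,x0:x0+175],None,fx=s,fy=s,interpolation=cv2.INTER_CUBIC)
g=cv2.GaussianBlur(cv2.cvtColor(c,cv2.COLOR_BGR2GRAY),(5,5),0)
cir=cv2.HoughCircles(g,cv2.HOUGH_GRADIENT,1.0,70,param1=80,param2=12,minRadius=38,maxRadius=54)[0]
P=[]
for a,b,r in cir:
    m=np.zeros(g.shape,np.uint8);cv2.circle(m,(int(a),int(b)),30,255,-1)
    if cv2.mean(g,m)[0]>70: continue
    px=[(a+.5)/s-.5+x0,(b+.5)/s-.5+y0];w=ray(f,px,.051);P.append(w)
    print(np.round(px,1),round(r/s,1),np.round(w,4))
    cv2.circle(c,(int(a),int(b)),int(r),(0,255,0),1)
cv2.imwrite("pics/crop1.png",c)
E
```

```text
[259.2 248.4] 9.4 [0.5842 0.127  0.051 ]
[284.1 271.1] 9.4 [0.5359 0.0715 0.051 ]
[298.3 236.4] 9.3 [0.6124 0.0432 0.051 ]
[279.6 243.7] 10.9 [0.5953 0.0832 0.051 ]
[304.1 264.8] 9.6 [0.5502 0.029  0.051 ]
[317.4 230.4] 9.2 [0.6266 0.0018 0.051 ]
[273.6 305.5] 9.9 [0.4623 0.0911 0.051 ]
[264.1 277.1] 9.6 [0.5222 0.1138 0.051 ]
[253.8 312.2] 9.6 [0.4477 0.1321 0.051 ]
```

View pics/crop1.png

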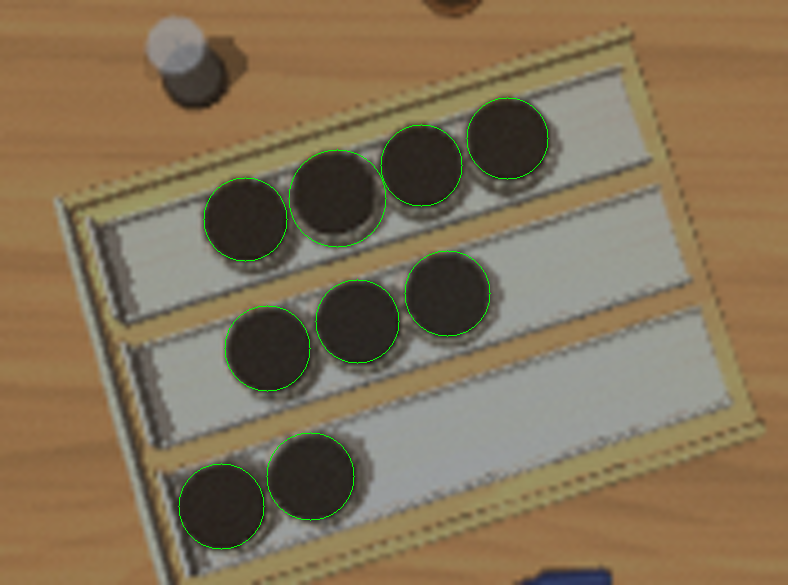

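All nine lids match the given sizes: spacing is about 44 mm, lanes are 64 mm apart, and the lane direction is at yaw 108.6°. The gaps to the stop are about 48 mm in row a and 41 mm in row b. First I'll turn the tool so its x points along the lanes, with the jaws shut.

{"fn": "play_rows", "kwargs": {"xyz": [[0,0,0],[0,0,0],[0,0,0],[0,0,0],[0,0,0]], "twist": [-0.12,-0.12,-0.12,-0.12,-0.12], "jaw": [0,0,0,0,0]}}

```text
time: 1.37
tcp_pos: [0.2381, -0.4958, 0.2054]
ee_rot: [180.0, -0.0, 60.4]
wrist_force: [-0.4, -0.2, -0.1]
gripper_width: 0.0639
finger_force: 0.0
```

{"fn": "play_rows", "kwargs": {"xyz": [[0,0,0],[0,0,0],[0,0,0],[0,0,0],[0,0,0]], "twist": [-0.12,-0.12,-0.12,-0.12,-0.12], "jaw": [0,0,0,0,0]}}

```text
time: 1.78
tcp_pos: [0.2381, -0.4958, 0.2055]
ee_rot: [-180.0, 0.0, 94.8]
wrist_force: [-0.1, -0.4, 0.0]
gripper_width: 0.0309
finger_force: 0.0
```

{"fn": "play_rows", "kwargs": {"xyz": [[0,0,0],[0,0,0],[0,0,0],[0,0,0],[0,0,0]], "twist": [-0.12,-0.12,-0.008,0,0], "jaw": [0,0,0,0,0]}}

```text
time: 2.2
tcp_pos: [0.2381, -0.4958, 0.2054]
ee_rot: [-180.0, -0.0, 108.4]
wrist_force: [-0.0, -0.4, 0.3]
gripper_width: 0.0008
finger_force: 0.0
```

{"fn": "play_rows", "kwargs": {"xyz": [[0.015,0.026,0],[0.015,0.026,0],[0.015,0.026,0],[0.015,0.026,0],[0.015,0.026,0]], "twist": [0,0,0,0,0], "jaw": [0,0,0,0,0]}}

```text
time: 2.62
tcp_pos: [0.3381, -0.382, 0.2055]
ee_rot: [180.0, 0.0, 108.4]
wrist_force: [0.3, -0.3, -0.8]
gripper_width: 0.0007
finger_force: 0.0
```

{"fn": "play_rows", "kwargs": {"xyz": [[0.015,0.026,0],[0.015,0.026,0],[0.015,0.026,0],[0.015,0.026,0],[0.015,0.026,0]], "twist": [0,0,0,0,0], "jaw": [0,0,0,0,0]}}

```text
time: 3.03
tcp_pos: [0.4374, -0.2693, 0.2056]
ee_rot: [180.0, 0.0, 108.4]
wrist_force: [0.7, 0.2, 0.2]
gripper_width: 0.0004
finger_force: 0.0
```

{"fn": "play_rows", "kwargs": {"xyz": [[0.015,0.026,0],[0.015,0.026,0],[0.015,0.026,0],[0.015,0.026,0],[0.015,0.026,0]], "twist": [0,0,0,0,0], "jaw": [0,0,0,0,0]}}

```text
time: 3.45
tcp_pos: [0.5367, -0.1567, 0.2055]
ee_rot: [180.0, 0.0, 108.4]
wrist_force: [-0.1, -0.7, -0.4]
gripper_width: 0.0003
finger_force: 0.0
```

{"fn": "play_rows", "kwargs": {"xyz": [[0.015,0.026,0],[0.015,0.026,0],[0.015,0.026,0],[0.015,0.026,0],[0,0,0]], "twist": [0,0,0,0,0], "jaw": [0,0,0,0,0]}}

```text
time: 3.87
tcp_pos: [0.6173, -0.0642, 0.2048]
ee_rot: [180.0, -0.0, 108.6]
wrist_force: [-0.6, 0.3, 0.3]
gripper_width: 0.0005
finger_force: 0.0
```

{"fn": "play_rows", "kwargs": {"xyz": [[0.004,0.01,0],[0.004,0.01,0],[0.004,0.01,0],[0,0,0.025],[0,0,0.025]], "twist": [0,0,0,0,0], "jaw": [0,0,0,0,0]}}

```text
time: 4.28
tcp_pos: [0.6407, -0.0472, 0.156]
ee_rot: [179.8, 0.1, 108.5]
wrist_force: [1.0, -0.6, -1.2]
gripper_width: 0.0004
finger_force: 0.0
```

{"fn": "play_rows", "kwargs": {"xyz": [[0,0,0.03],[0,0,0.03],[0,0,0.03],[0,0,0],[0,0,0]], "twist": [0,0,0,0,0], "jaw": [0,0,0,0,0]}}

```text
time: 4.7
tcp_pos: [0.6394, -0.0474, 0.0651]
ee_rot: [-179.9, -0.1, 108.5]
wrist_force: [-0.2, -0.4, 0.8]
gripper_width: 0.0004
finger_force: 0.0
```

```bash
python3 - <<'E'
from h import *
for n,(a,b,w,h) in {"scene":(240,190,200,150)}.items():
    f=grab_frame(n)
    cv2.imwrite("pics/s2.png",cv2.resize(f["img"][b:b+h,a:a+w],None,fx=4,fy=4,interpolation=cv2.INTER_CUBIC))
s=bot.get_state();print(s["tcp_pos"],s["ee_rot"],proj(f,s["tcp_pos"]))
E
```

```text
[ 0.64042483 -0.04739819  0.06693507] [1.79943964e+02 2.61283139e-02 1.08537656e+02] [[292.91567258 236.34306778]]
```

View pics/s2.png

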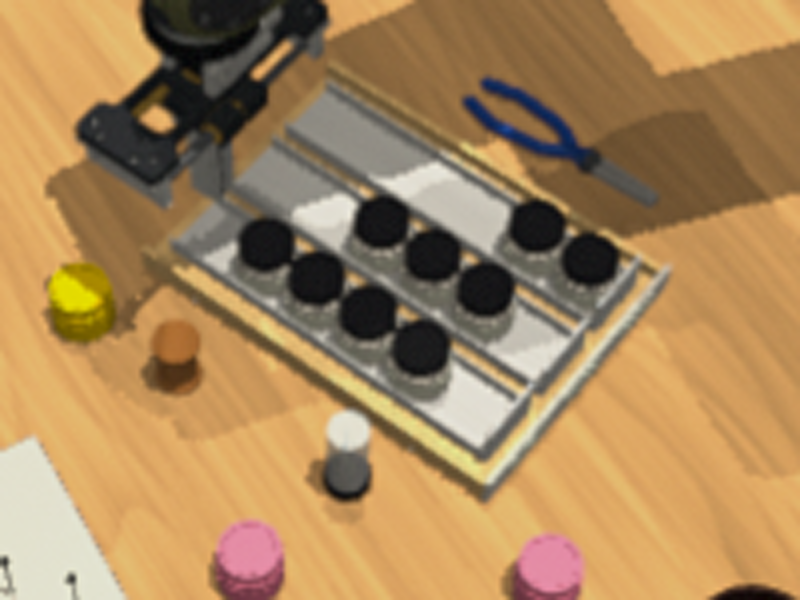

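The picture shows the shut fingertips at about (293,238) in full-image pixels, behind lane a's rear pot at (307,251), in line with the lane and clear of the pot. I'll lower and push slowly.

{"fn": "play_rows", "kwargs": {"xyz": [[0,0.002,0.015],[0,0,0.015],[0,0,0.013],[0,0,0],[0,0,0]], "twist": [0,0,0,0,0], "jaw": [0,0,0,0,0]}}

```text
time: 5.17
tcp_pos: [0.6418, -0.0464, 0.0225]
ee_rot: [-180.0, -0.0, 108.6]
wrist_force: [-0.2, -0.4, 0.2]
gripper_width: 0.0004
finger_force: 0.0
```

{"fn": "play_rows", "kwargs": {"xyz": [[0.003,0,0],[0.003,0,0],[0.003,0,0],[0.003,0,0],[0.003,0,0]], "twist": [0,0,0,0,0], "jaw": [0,0,0,0,0]}}

```text
time: 5.58
tcp_pos: [0.637, -0.0317, 0.0228]
ee_rot: [180.0, 0.0, 108.6]
wrist_force: [-0.6, -0.5, 0.7]
gripper_width: 0.0007
finger_force: 0.0
```

{"fn": "play_rows", "kwargs": {"xyz": [[0.002,0,0],[0.002,0,0],[0.002,0,0],[0.002,0,0],[0.002,0,0]], "twist": [0,0,0,0,0], "jaw": [0,0,0,0,0]}}

```text
time: 6.0
tcp_pos: [0.6339, -0.0227, 0.0226]
ee_rot: [180.0, 0.0, 108.6]
wrist_force: [1.0, -2.3, 0.9]
gripper_width: 0.0002
finger_force: 1.0
```

{"fn": "play_rows", "kwargs": {"xyz": [[0.002,0,0],[0.003,0,0],[0.003,0,0],[0.003,0,0],[0.003,0,0]], "twist": [0,0,0,0,0], "jaw": [0,0,0,0,0]}}

```text
time: 6.42
tcp_pos: [0.6293, -0.0091, 0.0226]
ee_rot: [180.0, 0.0, 108.6]
wrist_force: [0.0, -2.8, 2.3]
gripper_width: 0.0003
finger_force: 1.3
```

{"fn": "play_rows", "kwargs": {"xyz": [[0.003,0,0],[0.003,0,0],[0.003,0,0],[0.003,0,0],[0.002,0,0]], "twist": [0,0,0,0,0], "jaw": [0,0,0,0,0]}}

```text
time: 6.83
tcp_pos: [0.6247, 0.0043, 0.0225]
ee_rot: [180.0, -0.0, 108.6]
wrist_force: [0.8, -3.3, 2.6]
gripper_width: 0.0003
finger_force: 1.5
```

{"fn": "play_rows", "kwargs": {"xyz": [[0.002,0,0],[0.002,0,0],[0.002,0,0],[0.001,0,0],[0.001,0,0]], "twist": [0,0,0,0,0], "jaw": [0,0,0,0,0]}}

```text
time: 7.25
tcp_pos: [0.6222, 0.0116, 0.0224]
ee_rot: [-180.0, -0.0, 108.6]
wrist_force: [1.1, -2.5, 2.4]
gripper_width: 0.0004
finger_force: 1.4
```

{"fn": "play_rows", "kwargs": {"xyz": [[0.001,0,0],[0.001,0,0],[0.001,0,0],[0.001,0,0],[0.001,0,0]], "twist": [0,0,0,0,0], "jaw": [0,0,0,0,0]}}

```text
time: 7.67
tcp_pos: [0.6206, 0.0163, 0.0224]
ee_rot: [-180.0, -0.0, 108.6]
wrist_force: [1.1, -2.6, 2.4]
gripper_width: 0.0002
finger_force: 1.4
```

{"fn": "play_rows", "kwargs": {"xyz": [[0.001,0,0],[0.0005,0,0],[0.0005,0,0],[0.0005,0,0],[0.0005,0,0]], "twist": [0,0,0,0,0], "jaw": [0,0,0,0,0]}}

```text
time: 8.08
tcp_pos: [0.6198, 0.0187, 0.0225]
ee_rot: [180.0, 0.0, 108.6]
wrist_force: [2.2, -6.9, 2.9]
gripper_width: 0.0006
finger_force: 3.8
```

{"fn": "play_rows", "kwargs": {"xyz": [[0.0005,0,0],[0.0005,0,0],[0,0,0],[0,0,0],[0,0,0]], "twist": [0,0,0,0,0], "jaw": [0,0,0,0,0]}}

```text
time: 8.5
tcp_pos: [0.6198, 0.0189, 0.0226]
ee_rot: [180.0, 0.1, 108.6]
wrist_force: [3.2, -9.4, 0.9]
gripper_width: 0.0004
finger_force: 5.1
```

Row a is home: the force rose to 10 N at the predicted position. I'll back off, rise and cross to lane b.

{"fn": "play_rows", "kwargs": {"xyz": [[-0.003,0,0],[-0.006,0,0],[-0.008,0,0],[-0.003,0,0],[0,0,-0.02]], "twist": [0,0,0,0,0], "jaw": [0,0,0,0,0]}}

```text
time: 8.92
tcp_pos: [0.624, 0.0002, 0.039]
ee_rot: [-179.7, -0.1, 108.6]
wrist_force: [-0.1, -0.4, -1.2]
gripper_width: 0.0004
finger_force: 0.0
```

{"fn": "play_rows", "kwargs": {"xyz": [[0,0,-0.02],[0,0,-0.02],[0,0,-0.02],[0,0,0],[0,-0.016,0]], "twist": [0,0,0,0,0], "jaw": [0,0,0,0,0]}}

```text
time: 9.33
tcp_pos: [0.6121, -0.0038, 0.1032]
ee_rot: [179.9, 0.0, 108.6]
wrist_force: [-0.5, 0.2, -0.9]
gripper_width: 0.0005
finger_force: 0.0
```

{"fn": "play_rows", "kwargs": {"xyz": [[0,-0.016,0],[0,-0.016,0],[0,-0.015,0],[0,0,0],[0,0,0]], "twist": [0,0,0,0,0], "jaw": [0,0,0,0,0]}}

```text
time: 9.75
tcp_pos: [0.5661, -0.0193, 0.1023]
ee_rot: [-180.0, -0.0, 108.6]
wrist_force: [1.0, -0.1, 0.0]
gripper_width: 0.0007
finger_force: 0.0
```

{"fn": "play_rows", "kwargs": {"xyz": [[0,0,0.025],[0,0,0.025],[0,0,0.018],[0,0,0.012],[0,0,0]], "twist": [0,0,0,0,0], "jaw": [0,0,0,0,0]}}

```text
time: 10.17
tcp_pos: [0.5654, -0.0188, 0.0198]
ee_rot: [-179.8, -0.1, 108.6]
wrist_force: [0.8, 0.1, 0.8]
gripper_width: 0.0001
finger_force: 0.0
```

{"fn": "play_rows", "kwargs": {"xyz": [[0,0,0],[0.003,0,0],[0.004,0,0],[0.004,0,0],[0.003,0,0]], "twist": [0,0,0,0,0], "jaw": [0,0,0,0,0]}}

```text
time: 10.58
tcp_pos: [0.5618, -0.0053, 0.0231]
ee_rot: [179.9, 0.0, 108.6]
wrist_force: [0.0, -0.1, -0.6]
gripper_width: 0.0007
finger_force: 0.0
```

{"fn": "play_rows", "kwargs": {"xyz": [[0.002,0,0],[0.002,0,0],[0.002,0,0],[0.002,0,0],[0.002,0,0]], "twist": [0,0,0,0,0], "jaw": [0,0,0,0,0]}}

```text
time: 11.0
tcp_pos: [0.5586, 0.0036, 0.0226]
ee_rot: [180.0, 0.0, 108.6]
wrist_force: [0.3, -1.5, 1.4]
gripper_width: 0.0006
finger_force: 1.0
```

{"fn": "play_rows", "kwargs": {"xyz": [[0.003,0,0],[0.003,0,0],[0.003,0,0],[0.003,0,0],[0.003,0,0]], "twist": [0,0,0,0,0], "jaw": [0,0,0,0,0]}}

```text
time: 11.42
tcp_pos: [0.5536, 0.0182, 0.0225]
ee_rot: [180.0, 0.0, 108.6]
wrist_force: [1.1, -2.0, 2.7]
gripper_width: 0.0005
finger_force: 1.2
```

{"fn": "play_rows", "kwargs": {"xyz": [[0.003,0,0],[0.003,0,0],[0.002,0,0],[0.002,0,0],[0.002,0,0]], "twist": [0,0,0,0,0], "jaw": [0,0,0,0,0]}}

```text
time: 11.83
tcp_pos: [0.5497, 0.0294, 0.0224]
ee_rot: [180.0, -0.0, 108.6]
wrist_force: [0.6, -2.5, 2.6]
gripper_width: 0.0005
finger_force: 1.2
```

{"fn": "play_rows", "kwargs": {"xyz": [[0.001,0,0],[0.001,0,0],[0.001,0,0],[0.001,0,0],[0.001,0,0]], "twist": [0,0,0,0,0], "jaw": [0,0,0,0,0]}}

```text
time: 12.25
tcp_pos: [0.5482, 0.034, 0.0224]
ee_rot: [180.0, 0.0, 108.6]
wrist_force: [1.0, -0.6, 2.8]
gripper_width: 0.0004
finger_force: 1.2
```

{"fn": "play_rows", "kwargs": {"xyz": [[0.001,0,0],[0.001,0,0],[0.001,0,0],[0.001,0,0],[0.001,0,0]], "twist": [0,0,0,0,0], "jaw": [0,0,0,0,0]}}

```text
time: 12.67
tcp_pos: [0.5466, 0.0388, 0.0225]
ee_rot: [180.0, -0.0, 108.6]
wrist_force: [-0.2, -2.5, 1.2]
gripper_width: 0.0005
finger_force: 1.1
```

{"fn": "play_rows", "kwargs": {"xyz": [[0.0005,0,0],[0.0005,0,0],[0.0005,0,0],[0.0005,0,0],[0.0005,0,0]], "twist": [0,0,0,0,0], "jaw": [0,0,0,0,0]}}

```text
time: 13.08
tcp_pos: [0.5462, 0.0404, 0.0225]
ee_rot: [180.0, 0.1, 108.6]
wrist_force: [2.7, -10.8, 0.1]
gripper_width: 0.0003
finger_force: 5.8
```

Row b is home too, with about 11 N at the predicted position. I'll retreat and check.

{"fn": "play_rows", "kwargs": {"xyz": [[-0.003,0,0],[-0.006,0,0],[-0.008,0,0],[-0.006,0,0],[0,0,-0.02]], "twist": [0,0,0,0,0], "jaw": [0,0,0,0,0]}}

```text
time: 13.5
tcp_pos: [0.5517, 0.018, 0.0396]
ee_rot: [-179.7, -0.1, 108.6]
wrist_force: [0.0, 0.3, -1.4]
gripper_width: 0.0005
finger_force: 0.0
```

{"fn": "play_rows", "kwargs": {"xyz": [[0,0,-0.03],[0,0,-0.03],[0,0,-0.03],[-0.02,0,-0.02],[-0.03,0,0]], "twist": [0,0,0,0,0], "jaw": [0,0,0,0,0]}}

```text
time: 13.92
tcp_pos: [0.5708, -0.0277, 0.1574]
ee_rot: [179.6, 0.1, 108.8]
wrist_force: [0.2, -0.3, 0.3]
gripper_width: 0.0006
finger_force: 0.0
```

{"fn": "play_rows", "kwargs": {"xyz": [[-0.03,0,0],[-0.03,0,0],[-0.03,0,0],[-0.03,0,0],[-0.03,0,0]], "twist": [0,0,0,0,0], "jaw": [0,0,0,0,0]}}

```text
time: 14.33
tcp_pos: [0.6171, -0.1722, 0.1523]
ee_rot: [-180.0, -0.0, 108.6]
wrist_force: [0.2, 0.2, -0.1]
gripper_width: 0.0007
finger_force: 0.0
```

{"fn": "play_rows", "kwargs": {"xyz": [[-0.02,0,0],[-0.01,0,0],[0,0,0],[0,0,0],[0,0,0]], "twist": [0,0,0,0,0], "jaw": [0,0,0,0,0]}}

```text
time: 14.75
tcp_pos: [0.6264, -0.1975, 0.1525]
ee_rot: [-180.0, -0.0, 108.7]
wrist_force: [-0.2, -0.2, 0.9]
gripper_width: 0.0005
finger_force: 0.0
```

```bash
python3 - <<'E'
from h import *
f=grab_frame("top");im=f["img"]
x0,y0,s=205,200,4.5
c=cv2.resize(im[y0:y0+130,x0:x0+175],None,fx=s,fy=s,interpolation=cv2.INTER_CUBIC)
g=cv2.GaussianBlur(cv2.cvtColor(c,cv2.COLOR_BGR2GRAY),(5,5),0)
cir=cv2.HoughCircles(g,cv2.HOUGH_GRADIENT,1.0,70,param1=80,param2=12,minRadius=38,maxRadius=50)[0]
u=np.array([-.319,.948])
for a,b,r in cir:
    m=np.zeros(g.shape,np.uint8);cv2.circle(m,(int(a),int(b)),30,255,-1)
    if cv2.mean(g,m)[0]>70: continue
    w=ray(f,[(a+.5)/s-.5+x0,(b+.5)/s-.5+y0],.051)
    print(np.round(w,4),"lane x",round(w[:2]@u+.0176+.112,4),"n",round(w[:2]@[.948,.319],4))
cv2.imwrite("pics/crop3.png",c)
E
```

```text
[0.5359 0.0696 0.051 ] lane x 0.0247 n 0.5303
[0.5682 0.1736 0.051 ] lane x 0.113 n 0.594
[0.5213 0.1119 0.051 ] lane x 0.0694 n 0.5298
[0.5072 0.1543 0.051 ] lane x 0.1141 n 0.53
[0.5816 0.1322 0.051 ] lane x 0.0694 n 0.5935
[0.5962 0.09   0.051 ] lane x 0.0247 n 0.5939
[0.4614 0.0906 0.051 ] lane x 0.0683 n 0.4663
[0.6093 0.0479 0.051 ] lane x -0.0193 n 0.5929
[0.4472 0.1321 0.051 ] lane x 0.1122 n 0.4661
```

View pics/crop3.png

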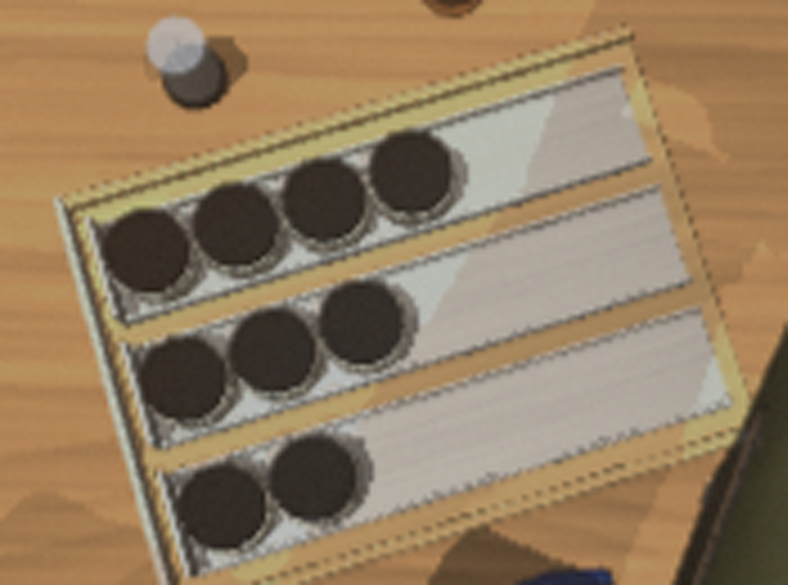

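All three rows stand against their stops on the left, with first lids in the crop at (147,250), (182,379) and (222,507). Pot spacing is 44 to 45 mm, and the arm is clear.

```bash
python3 -c "
from station import bot
print(bot.hand_in())"
```

```text
the job is handed in; nothing more can be done
None
```

Both rows (four pots and three pots) were pushed home against their stops with the pots touching; the home row was left alone, and the job is handed in, though no verdict came back.

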